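# Make up the photometer kit tray

### The job

Make up the photometer kit in the steel tray: the small bottle upright in the small round nest, the small beaker upright in the large round nest, the timer flat in the square nest and the flat clear fuse box flat in the oblong nest. The large bottle and the large beaker do not belong to the kit: leave them standing where they are.

Things in the scene. Friction and masses are not known exactly. Their poses are not given: they have to be found in the camera images.
- small_bottle: The smaller of the two screw-cap bottles on the worktop: round body 36 mm in diameter up to 55 mm high, then shoulder and cap (19 mm in diameter), 69 mm high in all. Stands upright. Origin: centre of the underside, z up. About 0.05 kg.
- small_beaker: The smaller of the two glass beakers: open, round, 50 mm across the body, 53 mm at the rim, 70 mm high. Stands upright. Origin: centre of the underside, z up. About 0.06 kg.
- bench_timer: Flat square bench timer, white with a display and three keys, 62 x 62 mm, 20 mm high (the case 18 mm), lying flat. Origin: centre of the underside; x and y along its sides, z up. About 0.08 kg. May lie in its nest in any of the four quarter turns.
- fuse_case: Flat clear box of fuses, 40 mm (its x) x 70 mm (its y), 17 mm high, lying flat. Origin: centre of the underside, z up. About 0.06 kg. Either way round in its nest.
- nest_small_round: Low grey plastic nest, fixed on the floor of the fixed steel tray (183 x 323 mm, rim 20 mm high, long side along the nest's y). The four nests stand two by two, 86 mm apart along x, 150 mm along y, turned as the tray is, in changing order. Origin: centre of underside, z up; floor 2 mm thick, rim 3 mm thick, 8 mm high. Round, 53 mm inside, 59 mm outside.
- nest_large_round: Low grey plastic nest, fixed on the floor of the fixed steel tray (183 x 323 mm, rim 20 mm high, long side along the nest's y). The four nests stand two by two, 86 mm apart along x, 150 mm along y, turned as the tray is, in changing order. Origin: centre of underside, z up; floor 2 mm thick, rim 3 mm thick, 8 mm high. Round, 69 mm inside, 75 mm outside.
- nest_square: Low grey plastic nest, fixed on the floor of the fixed steel tray (183 x 323 mm, rim 20 mm high, long side along the nest's y). The four nests stand two by two, 86 mm apart along x, 150 mm along y, turned as the tray is, in changing order. Origin: centre of underside, z up; floor 2 mm thick, rim 3 mm thick, 8 mm high. Square, 78 x 78 mm inside, 84 mm outside, sides along x and y.
- nest_oblong: Low grey plastic nest, fixed on the floor of the fixed steel tray (183 x 323 mm, rim 20 mm high, long side along the nest's y). The four nests stand two by two, 86 mm apart along x, 150 mm along y, turned as the tray is, in changing order. Origin: centre of underside, z up; floor 2 mm thick, rim 3 mm thick, 8 mm high. Oblong, inside 56 mm (its x) x 86 mm (its y), outside 62 x 92 mm.
- large_bottle: Look-alike that stays where it is: the larger screw-cap bottle, 57 mm in diameter, 113 mm high, loose. Origin: centre of the underside, z up.
- large_beaker: Look-alike that stays where it is: the larger glass beaker, 71 mm at the rim, 92 mm high, loose. Origin: centre of the underside, z up.
There are look-alikes about, which are no part of the job. What is shaped like the small_beaker but green or turquoise is not meant.

How it is judged:
By the outcome, as a careful person would: the job done as asked, in the order asked, and still so for the second after the job is handed in, with the robot touching nothing.
It also fails if it takes over 104 s, if anything falls off the work surface, if the arm or the gripper's body presses on something with over 40 N, if the wrist force passes 120 N, or if a joint passes its speed limit or range.

### The arm

A 7-joint arm with a two-finger parallel gripper is mounted at the origin on a cart in front of the work surface, level with it; the furniture and walls round the work are solid. World frame = base frame: x ahead of the robot, y to its left, z up, the work surface at z = 0. Lengths are in m, angles in rad, forces in N, time in s.
With the tool pointing down it reaches from about 0.375 to 0.925 m from the base axis. Payload 3.1 kg.
Tool frame: the origin (TCP) lies between the finger pads; the fingertips stand 14 mm ahead of it and the grasp point (between the pads) lies 5 mm behind it; z points along the fingers, y is the line along which they close (so a half turn about z gives the same grasp; the last joint's range is limited). The gripper opens to 85 mm and grips with 20 to 120 N. Pads are 22 mm wide; open, the fingers measure 114 mm over their backs; the gripper's body (76 mm by 85 mm) begins 54 mm behind the grasp point. The pads swing forward as they close: fully open they stand 13 mm farther back than shut.
Start: joints at [-1.285, 0.383, 0.044, 1.598, -0.018, 1.161, -0.05], TCP at [0.243, 0.603, 0.245] pointing down, gripper open.
Joint ranges: [-2.61, 2.61], [-0.41, 2.15], [-1.48, 1.57], [0, 2.5], [-1.57, 4.71], [0.05, 1.97], [-2.85, 2.85]. Speed limits (rad/s): [2.79, 2.79, 3.14, 3.14, 3.14, 3.14, 3.14].

### API

Orientations are given as [roll, pitch, yaw] about the fixed x, y, z axes, in that order (R = Rz(yaw) Ry(pitch) Rx(roll)).
In Python, from bench import robot gives the robot as it stands.
- The arm moves only by the tool drive_tool, never from a script. Its argument "increments" is a list of rows, each a list of 4 numbers: the shift along the tool's x, y, z in units of 30 mm (1.0 is 30 mm), then the turn about the tool's z in units of 5 degrees (1.0 is 5 degrees). In form: [[dx, dy, dz, turn], ...]. A call has 1 to 12 rows; each row is the pose to reach, as a shift and turn from the pose commanded when the call began, along the tool's axes at that moment; what a row does not reach only later rows make up. A row lasts 1/12 s, in which the tool goes at most 41.7 mm and 7.16 degrees, less where a joint would pass 70% of its speed; a pose out of reach is approached as far as the arm can. A call with a gripper value outside its range is refused whole. "fingers" is the closure in counts, from 0 (fully open) to 255 (shut), set as the call begins (left out, the last holds). The fingers move at their own pace and stop on an object; the grip force is fixed at half the most. Time passes only in rows, so rows that repeat a pose let the fingers close. It gives the time, the measured TCP pose, the force, the opening and the grip force at its end, in the units of the state.
- robot.get_obs(): the state, without advancing time (a new reading comes with each control period).
- robot.read_camera(name): name is "side" or "top"; returns a dict with "color" (384x512x3 uint8, red, green, blue), "depth" (384x512 float32, m along the optical axis (not along the pixel's ray), 0 where there is no reading), "K" (3x3 intrinsics, pixels), "k1" (the pictures are not rectified: a ray, as slopes to the right and down, at radius r is drawn at 1 + k1 r^2 times it, then the intrinsics apply), "pose" (4x4, takes a point from camera to world coordinates). Camera axes: x right, y down, z forward; pixel columns grow to the right and rows downward; lengths in m; the calibration is good to about 2 mm. A picture is of the moment at which its call begins.
- robot.sign_off(): hands the job in; it is judged then, once.
The state is a dict: "clock": time; "q": joint angles; "joint_velocities": joint speeds; "effort": joint torques, N m; "eef_pos": TCP position; "tool_rot": TCP orientation; "contact_force": force on the tool from outside, world axes, zero at the start; "wrist_torque": the same for the moment, N m; "width": finger opening in m; "grasp_force": force on a finger pad.
Only numpy, scipy, OpenCV 4.12 (cv2) and the standard library are available. Lean on these libraries where they do the work, as an engineer would, in place of code of your own. Each camera call takes 0.05 s, during which the arm holds its last target. There are 200 camera calls.

## Working session

There is one attempt and no reset: what is moved stays moved. The work goes in short steps, Python scripts to look and compute and a tool call to move; the robot and the scene stay as the last step left them, time stands still between calls to the robot, and variables do not carry over. Pictures are saved under pics/ and viewed, at most 16 in all, crops included, and the job is handed in when it is done.

Besides the shell and the picture viewer there is one more tool, called after "Call:" as name([rows], argument=value, ...), one row to a line, values as JSON. drive_tool: Moves the arm, as the interface text tells. Its arguments: {"type":"object","properties":{"increments":{"type":"array"},"fingers":{"type":"number"}},"required":["increments"]}

```bash
mkdir -p pics; ls; python3 - <<'E'
from bench import robot
import cv2,numpy as np,pickle
d={}
for n in("side","top"):
    c=robot.read_camera(n);d[n]=c
    cv2.imwrite(f"pics/{n}0.png",cv2.resize(c["color"][...,::-1],(800,600),interpolation=cv2.INTER_CUBIC))
    print(n,c["K"].round(1).tolist(),c["k1"],c["pose"].round(3).tolist())
pickle.dump(d,open("cam0.pkl","wb"))
o=robot.get_obs();print({k:np.round(o[k],3).tolist() for k in("clock","eef_pos","tool_rot","width","contact_force")})
E
```

```text
pics
side [[367.4, 0.0, 259.3], [0.0, 367.4, 191.9], [0.0, 0.0, 1.0]] -0.010130697332459304 [[-0.982, -0.138, 0.13, 0.41], [-0.189, 0.742, -0.643, 0.616], [-0.008, -0.656, -0.755, 0.72], [0.0, 0.0, 0.0, 1.0]]
top [[444.5, 0.0, 256.3], [0.0, 444.5, 194.0], [0.0, 0.0, 1.0]] -0.02149448373606978 [[-0.023, -0.996, 0.087, 0.426], [-1.0, 0.023, 0.0, 0.034], [-0.002, -0.087, -0.996, 1.394], [0.0, 0.0, 0.0, 1.0]]
{'clock': 0.1, 'eef_pos': [0.243, 0.602, 0.244], 'tool_rot': [-3.139, 0.0, 2.758], 'width': 0.085, 'contact_force': [0.3, 0.69, -0.537]}
```

View pics/top0.png

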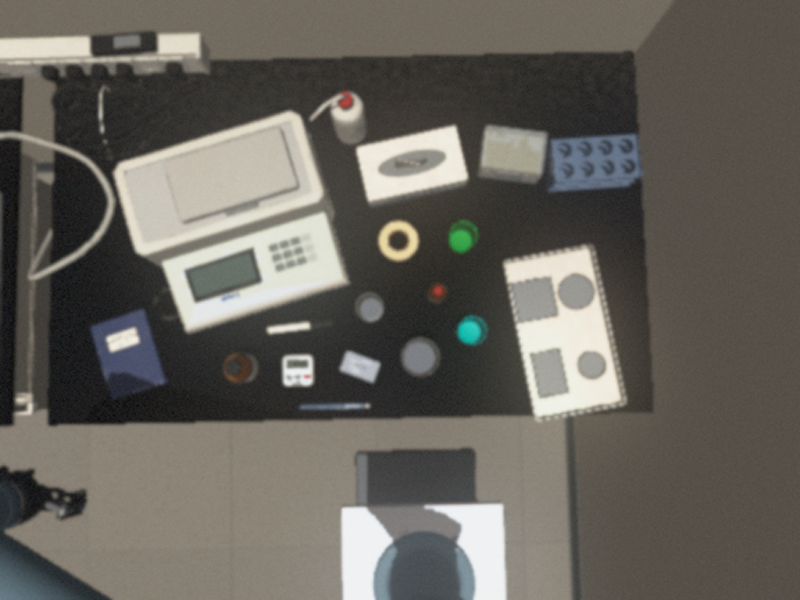

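View pics/side0.png

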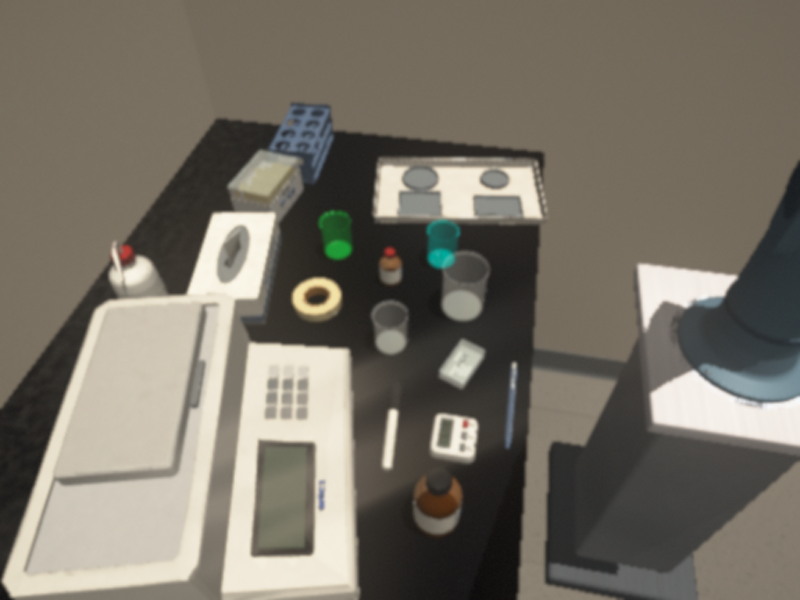

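The top view shows (800x600 pixels):
- **Bottles:** the red-capped one at (437,292) is small; the one at (240,368) is large.
- **Beakers:** clear at (370,306) is small and at (420,357) is large. Green (463,236) and turquoise (471,331) are not meant.
- **Timer and fuse box:** (297,370) and (360,366).
- **Nests:** square (533,299), large round (576,291), oblong (549,372), small round (591,365).

The kit bottle is the smaller, red-capped one, and the kit beaker is the smaller colourless one. I'll confirm both in a crop and measure.

```bash
cat > h.py <<'E'
import cv2,numpy as np
def ray(c,uv):
    uv=np.atleast_2d(np.float64(uv)); K=c["K"]
    D=np.array([c["k1"],0,0,0,0.])
    n=cv2.undistortPoints(uv[:,None],K,D)[:,0]
    d=np.c_[n,np.ones(len(n))]@c["pose"][:3,:3].T
    return c["pose"][:3,3],d
def onz(c,uv,z):
    o,d=ray(c,uv); return (o+d*((z-o[2])/d[:,2])[:,None])[:,:2]
def proj(c,P):
    P=np.atleast_2d(np.float64(P)); M=np.linalg.inv(c["pose"])
    p=P@M[:3,:3].T+M[:3,3]
    return cv2.projectPoints(p[:,None],np.zeros(3),np.zeros(3),c["K"],np.array([c["k1"],0,0,0,0.]))[0][:,0]
def blobs(m,amin=15):
    cs,_=cv2.findContours(m.astype(np.uint8),cv2.RETR_EXTERNAL,cv2.CHAIN_APPROX_NONE)
    return [k[:,0].astype(float) for k in cs if cv2.contourArea(k)>amin]
def rect(xy):  # metric min-area rectangle: centre,size mm,angle deg
    r=cv2.minAreaRect((xy*1000).astype(np.float32)); return np.round(r[0],1),np.round(r[1],1),round(r[2],1)
E
python3 - <<'E'
from h import *; import pickle
d=pickle.load(open("cam0.pkl","rb")); t=d["top"];s=d["side"]
a=t["color"][155:270,135:410,::-1]; b=s["color"][130:345,180:340,::-1]
a=cv2.resize(a,None,fx=2.9,fy=2.9,interpolation=cv2.INTER_CUBIC);cv2.imwrite("pics/top_crop.png",a)
b=cv2.resize(b,None,fx=2.7,fy=2.7,interpolation=cv2.INTER_CUBIC);cv2.imwrite("pics/side_crop.png",b)
for n,c in d.items():
    img=c["color"].astype(int);R,G,B=img[...,0],img[...,1],img[...,2]
    mn=img.min(2);mx=img.max(2)
    print(n)
    roi=np.zeros(R.shape,bool)
    if n=="top": roi[150:272,140:405]=1
    else: roi[95:345,225:352]=1
    for nm,m in (("red",(R>110)&(R>1.8*G)),("lit",(mx>75))):
        for k in blobs(m&roi): 
            u=k.mean(0).round(0); print(nm,u,len(k),rect(onz(c,k,0.0)))
E
```

```text
side
red [249. 161.] 14 (array([ 582.6, -104.6]), array([14.1, 16.2]), 11.7)
lit [279. 323.] 182 (array([430.5, 332.2]), array([61. , 74.6]), 1.2)
lit [290. 280.] 108 (array([421.7, 235.8]), array([74.7, 67.4]), 89.9)
lit [344. 290.] 245 (array([307.7, 223.1]), array([ 30.3, 262.7]), 0.1)
lit [327. 258.] 112 (array([347.8, 165.4]), array([ 11.7, 144.1]), 0.0)
lit [237. 283.] 325 (array([519. , 251.8]), array([ 82.9, 271.9]), 14.4)
lit [295. 232.] 79 (array([426.6, 110.6]), array([84.8, 49.1]), 68.4)
lit [250. 207.] 119 (array([548.1,  62.6]), array([ 55.7, 111.5]), 13.1)
lit [250. 170.] 57 (array([576.1, -73.1]), array([35.9, 88.5]), 11.3)
lit [312. 149.] 712 (array([ 482.8, -200.4]), array([355.7, 543.3]), 1.6)
top
red [280. 186.] 15 (array([572. , -39.9]), array([15.8, 15.9]), 88.4)
lit [214. 260.] 93 (array([344.1, 168.5]), array([ 14.9, 140.2]), 0.9)
lit [156. 238.] 71 (array([414.9, 355.5]), array([39.8, 66. ]), 20.0)
lit [190. 237.] 74 (array([418.3, 242.5]), array([65.8, 65.8]), 89.3)
lit [230. 234.] 69 (array([422.7, 118.9]), array([78.7, 48.4]), 68.2)
lit [269. 228.] 68 (array([439.3,  -1.9]), array([72. , 74.9]), 88.7)
lit [185. 209.] 64 (array([504. , 259.2]), array([22.3, 95. ]), 5.8)
lit [302. 211.] 54 (array([ 491.6, -106.8]), array([59.7, 59.7]), 88.3)
lit [236. 196.] 51 (array([541.2,  97.1]), array([60.3, 53.4]), 43.8)
lit [280. 187.] 27 (array([568.8, -39.9]), array([28.4, 28.5]), 88.7)
lit [298. 245.] 756 (array([486.1, -13.8]), array([821.5, 361.4]), 88.7)
lit [295. 154.] 47 (array([666.5, -95. ]), array([57.3, 35.3]), 88.7)
lit [254. 157.] 86 (array([659.9,  37. ]), array([85.8, 54.5]), 88.7)
lit [176. 174.] 248 (array([604.9, 267.7]), array([181.9, 265.9]), 0.0)
```

View pics/top_crop.png

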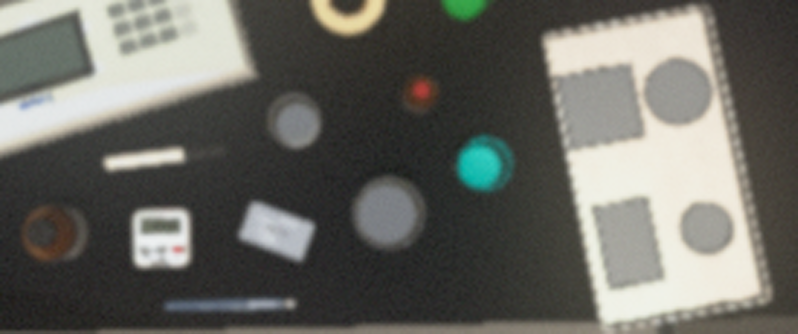

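View pics/side_crop.png

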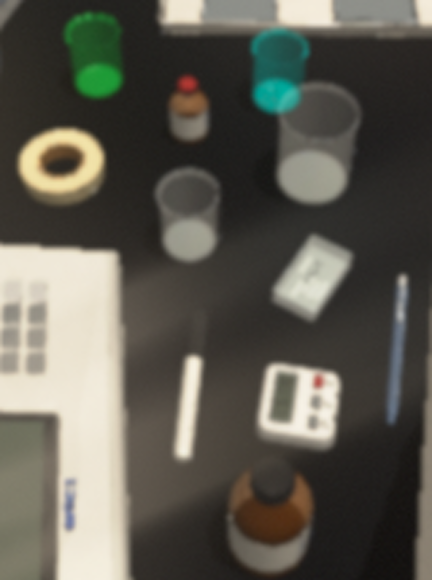

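The crops confirm the kit bottle (red cap, top crop (421,92)) and the kit beaker (colourless, top crop (294,122)). The larger brown bottle (53,234) and the larger clear beaker (388,212) stay. Next I'll refine the positions.

```bash
python3 - <<'E'
from h import *; import pickle
d=pickle.load(open("cam0.pkl","rb")); t=d["top"];s=d["side"]
def P(c): 
    i=c["color"].astype(int); return i[...,0],i[...,1],i[...,2],i.max(2),i.min(2)
def box(m,x0,y0,x1,y1):
    r=np.zeros(m.shape,bool); r[y0:y1,x0:x1]=1; return m&r
R,G,B,mx,mn=P(t); Rs,Gs,Bs,mxs,mns=P(s)
def cen(m): ys,xs=np.nonzero(m); return np.array([xs.mean(),ys.mean()]),len(xs)
ct,_=cen(box((R>110)&(R>1.8*G),270,175,290,198)); cs,_=cen(box((Rs>110)&(Rs>1.8*Gs),240,150,260,172))
print("cap",ct,cs,onz(t,ct,.069),onz(s,cs,.067))
# nests
sub=(slice(155,272),slice(320,402))
tray=box((mx>75),320,150,405,272)
k=max(blobs(tray),key=len); print("tray rect z.02",rect(onz(t,k,.02)))
fill=np.zeros(mx.shape,np.uint8); cv2.fillPoly(fill,[k.astype(np.int32)],1)
fill=cv2.erode(fill,np.ones((5,5)))
print("levels",np.percentile(mx[fill>0],[5,20,40,60,80]))
for k in blobs((mx<165)&(fill>0),60): print("nest",k.mean(0).round(1),rect(onz(t,k,.009)),cv2.minEnclosingCircle((onz(t,k,.009)*1000).astype(np.float32)))
# timer/fuse
for nm,bx,z in(("timer",(175,222,206,252),.019),("fuse",(214,220,248,247),.017)):
    k=max(blobs(box(mx>75,*bx)),key=len); print(nm,rect(onz(t,k,z)))
for nm,bx,z in(("timerS",(265,262,308,298),.015),("fuseS",(275,212,315,250),.012)):
    k=max(blobs(box(mxs>75,*bx)),key=len); print(nm,rect(onz(s,k,z)))
# beaker base disc and rim
for th in(60,75,90,105):
    for nm,c,m,bx in(("bkT",t,mx,(225,183,250,210)),("bkS",s,mxs,(236,190,266,232))):
        for k in blobs(box(m>th,*bx),30):
            if len(k)>5: e=cv2.fitEllipse(k.astype(np.float32)); print(nm,th,np.round(e[0],1),np.round(e[1],1),onz(c,e[0],.003).round(4),onz(c,e[0],.07).round(4))
# depth at places
for nm,uv in (("beaker",(236,196)),("bottle",(280,186)),("table",(250,215)),("trayfloor",(365,215)),("nest",(341,191))):
    o=t["pose"];z=t["depth"][uv[1]-1:uv[1]+2,uv[0]-1:uv[0]+2].mean();_,dd=ray(t,uv);print(nm,(o[:3,3]+dd[0]*z).round(4))
E
```

```text
cap [279.96428571 185.60714286] [249.24 160.8 ] [[ 0.56440095 -0.03765405]] [[ 0.56732496 -0.03802276]]
tray rect z.02 (array([ 479., -289.]), array([258.2, 356.1]), 88.6)
levels [137. 156. 173. 235. 240.]
nest [373.5 266.2] (array([ 320.6, -324.8]), array([173.5,  30.7]), 88.6) ((311.9661560058594, -324.6290588378906), 86.76207733154297)
nest [378.3 233.3] (array([ 414.1, -343.1]), array([46.8, 46.8]), 87.5) ((415.2088317871094, -342.84918212890625), 26.22247886657715)
nest [352.1 233.9] (array([ 401.7, -257.5]), array([84.7, 54.6]), 10.2) ((400.765380859375, -256.7880554199219), 48.90096664428711)
nest [340.2 191.9] (array([ 547.2, -231. ]), array([83.7, 83.8]), 7.9) ((545.4573974609375, -229.03753662109375), 56.658206939697266)
nest [368.5 186.4] (array([ 563.2, -318.5]), array([66.3, 63.1]), 88.7) ((562.8306274414062, -317.9373474121094), 34.71059799194336)
nest [388.8 209.3] (array([ 493.8, -376.6]), array([320. ,  22.6]), 6.9) ((492.8067626953125, -368.43402099609375), 160.0440673828125)
timer (array([418.4, 239.7]), array([64.9, 64.9]), 89.3)
fuse (array([422.7, 117.9]), array
[... 152 characters left out ...]
96.1] [19.1 20.2] [[0.5414 0.0982]] [[0.5359 0.0951]]
bkS 60 [248.8 212.1] [24.7 44.4] [[0.5463 0.075 ]] [[0.5336 0.1256]]
bkT 75 [236.1 196.3] [17.6 18.8] [[0.5407 0.0975]] [[0.5351 0.0944]]
bkS 75 [249.2 209.9] [22.2 35.5] [[0.5469 0.0681]] [[0.5341 0.1194]]
bkT 90 [236.8 197.3] [15.2 15.7] [[0.5374 0.0954]] [[0.532  0.0924]]
bkS 90 [248.7 210.2] [19.1 35.8] [[0.5478 0.0693]] [[0.5349 0.1204]]
bkT 105 [237.2 197.8] [13.6 14.2] [[0.5358 0.0942]] [[0.5305 0.0913]]
bkS 105 [249.9 217.7] [16.4 18.6] [[0.5402 0.0915]] [[0.5281 0.1405]]
beaker [0.5418 0.0978 0.0012]
bottle [ 0.5634 -0.0378  0.0676]
table [ 0.4812  0.0551 -0.0005]
trayfloor [ 0.4729 -0.3061 -0.0016]
nest [ 0.5498 -0.2324  0.0043]
```

```bash
cat > go.py <<'E'
# go.py x y z yaw_deg : increments (units) from here to the target
import sys,numpy as np
from bench import robot
o=robot.get_obs(); p=np.array(o["eef_pos"]); a=o["tool_rot"][2]
print("t",round(float(o["clock"]),2),"tcp",p.round(4),"yaw",round(np.degrees(a),1),"w",round(float(o["width"]),4),"F",np.round(o["contact_force"],1),"q7",round(float(o["q"][6]),2))
v=[float(s) for s in sys.argv[1:]]
for i in range(0,len(v),4):
    d=np.array(v[i:i+3])-p; c,s=np.cos(a),np.sin(a)
    t=(np.degrees(a)-v[i+3]+180)%360-180
    print(v[i:i+4],"->",np.round([(c*d[0]+s*d[1])/.03,(s*d[0]-c*d[1])/.03,-d[2]/.03,t/5],2).tolist())
E
python3 go.py .566 -.038 .2 100 .566 -.038 .03 100
```

```text
t 0.1 tcp [0.2431 0.6019 0.244 ] yaw 158.0 w 0.0853 F [ 0.3  0.7 -0.5] q7 -0.05
[0.566, -0.038, 0.2, 100.0] -> [-17.97, -15.75, 1.47, 11.6]
[0.566, -0.038, 0.03, 100.0] -> [-17.97, -15.75, 7.13, 11.6]
```

Call:
drive_tool([
  [-0.5,-0.4,0,1],
  [-1.4,-1.2,0,2],
  [-2.3,-2,0,3],
  [-3.2,-2.8,0,4],
  [-4.1,-3.6,0,5],
  [-5,-4.4,0,6],
  [-5.9,-5.2,0,7],
  [-6.8,-6,0,8],
  [-7.7,-6.8,0,9],
  [-8.6,-7.6,0,10],
  [-9.5,-8.4,0,11],
  [-10.4,-9.2,0,11.6],
], fingers=60)

```text
clock: 1.1
eef_pos: [0.4294, 0.2281, 0.2449]
tool_rot: [-3.141, -0.0, 1.742]
contact_force: [0.0, -0.1, 0.5]
width: 0.0655
grasp_force: 0.0
```

```bash
python3 go.py .566 -.038 .2 100 .566 -.038 .03 100
```

```text
t 1.1 tcp [0.4294 0.2281 0.2449] yaw 99.8 w 0.0655 F [ 0.  -0.1  0.5] q7 -0.37
[0.566, -0.038, 0.2, 100.0] -> [-9.51, 2.98, 1.5, -0.04]
[0.566, -0.038, 0.03, 100.0] -> [-9.51, 2.98, 7.16, -0.04]
```

Call:
drive_tool([
  [-0.8,0.2,0,0],
  [-2,0.6,0,0],
  [-3.2,1,0.2,0],
  [-4.4,1.4,0.5,0],
  [-5.6,1.8,0.8,0],
  [-6.8,2.2,1.1,0],
  [-8,2.5,1.4,0],
  [-9,2.8,1.7,0],
  [-9.4,2.95,2,0],
  [-9.5,2.98,2.4,0],
  [-9.5,2.98,2.8,0],
  [-9.5,2.98,2.8,0],
])

```text
clock: 2.1
eef_pos: [0.5639, -0.0333, 0.1577]
tool_rot: [-3.135, -0.002, 1.747]
contact_force: [-0.6, -0.0, -0.3]
width: 0.0652
grasp_force: 0.0
```

```bash
python3 go.py .566 -.038 .03 100; python3 - <<'E'
from h import *; from bench import robot
c=robot.read_camera("side"); im=c["color"][...,::-1]
print(proj(c,[[.566,-.038,.161],[.566,-.038,.147],[.566,-.038,0]]).round(1))
cv2.imwrite("pics/s1.png",cv2.resize(im[60:240,170:390],None,fx=3.3,fy=3.3,interpolation=cv2.INTER_CUBIC))
E
```

```text
t 2.1 tcp [ 0.5639 -0.0333  0.1577] yaw 100.1 w 0.0652 F [-0.6 -0.  -0.3] q7 0.37
[0.566, -0.038, 0.03, 100.0] -> [-0.17, 0.04, 4.26, 0.02]
[[248.7 132.1]
 [248.8 136.6]
 [250.4 178.9]]
```

View pics/s1.png

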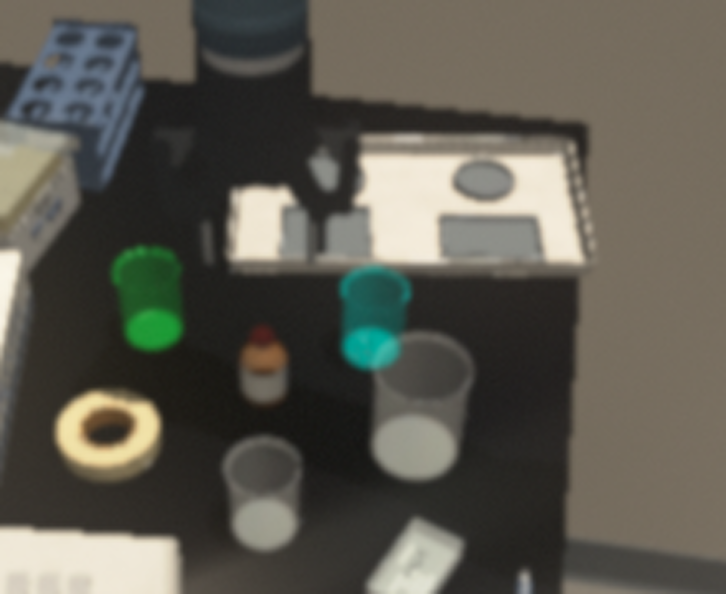

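The open fingers straddle the small bottle, with pads at crop (208,240) and (315,240) and the bottle at (264,365). The midline fits, so I'm descending.

Call:
drive_tool([
  [-0.15,0.05,0.3,0],
  [-0.15,0.05,0.9,0],
  [-0.15,0.05,1.5,0],
  [-0.15,0.05,2.1,0],
  [-0.15,0.05,2.7,0],
  [-0.15,0.05,3.2,0],
  [-0.15,0.05,3.7,0],
  [-0.15,0.05,4.0,0],
  [-0.15,0.05,4.2,0],
  [-0.15,0.05,4.2,0],
  [-0.15,0.05,4.2,0],
])

```text
clock: 3.07
eef_pos: [0.5696, -0.0389, 0.0356]
tool_rot: [3.141, -0.0, 1.746]
contact_force: [0.8, 0.6, 0.6]
width: 0.0654
grasp_force: 0.0
```

Call:
drive_tool([
  [0,0,0,0],
  [0,0,0,0],
  [0,0,0,0],
  [0,0,0,0],
  [0,0,0,0],
  [0,0,0,0],
  [0,0,0,0],
], fingers=255)

```text
clock: 3.65
eef_pos: [0.5703, -0.0394, 0.0364]
tool_rot: [3.139, 0.0, 1.745]
contact_force: [-0.3, -0.6, 5.7]
width: 0.0349
grasp_force: 59.7
```

```bash
python3 go.py .4151 -.3429 .15 100 .4151 -.3429 .034 100
```

```text
t 3.65 tcp [ 0.5703 -0.0394  0.0364] yaw 100.0 w 0.0349 F [-0.3 -0.6  5.7] q7 0.49
[0.4151, -0.3429, 0.15, 100.0] -> [-9.06, -6.85, -3.79, 0.0]
[0.4151, -0.3429, 0.034, 100.0] -> [-9.06, -6.85, 0.08, 0.0]
```

Call:
drive_tool([
  [0,0,-0.4,0],
  [0,0,-1.2,0],
  [0,0,-2.2,0],
  [0,0,-3.2,0],
  [-0.3,-0.2,-4,0],
  [-1,-0.8,-4.2,0],
  [-2,-1.5,-4.2,0],
  [-3,-2.3,-4.2,0],
  [-4,-3,-4.2,0],
  [-5,-3.8,-4.2,0],
  [-6,-4.5,-4.2,0],
  [-7,-5.3,-4.2,0],
])

```text
clock: 4.65
eef_pos: [0.4481, -0.2747, 0.1616]
tool_rot: [3.141, -0.0, 1.746]
contact_force: [0.6, -0.7, -1.1]
width: 0.0345
grasp_force: 59.8
```

```bash
python3 go.py .4151 -.3429 .10 100 .4151 -.3429 .041 100
```

```text
t 4.65 tcp [ 0.4481 -0.2747  0.1616] yaw 100.0 w 0.0345 F [ 0.6 -0.7 -1.1] q7 0.86
[0.4151, -0.3429, 0.1, 100.0] -> [-2.05, -1.48, 2.05, 0.01]
[0.4151, -0.3429, 0.041, 100.0] -> [-2.05, -1.48, 4.02, 0.01]
```

Call:
drive_tool([
  [-0.8,-0.6,0.2,0],
  [-1.6,-1.2,0.6,0],
  [-2.05,-1.48,1.1,0],
  [-2.05,-1.48,1.7,0],
  [-2.05,-1.48,2.3,0],
  [-2.05,-1.48,2.8,0],
  [-2.05,-1.48,3.3,0],
  [-2.05,-1.48,3.6,0],
  [-2.05,-1.48,3.8,0],
  [-2.05,-1.48,3.8,0],
  [-2.05,-1.48,3.8,0],
])

```text
clock: 5.57
eef_pos: [0.4162, -0.3421, 0.0476]
tool_rot: [3.142, 0.0, 1.746]
contact_force: [0.4, 0.4, -0.3]
width: 0.0348
grasp_force: 59.8
```

```bash
python3 go.py .4151 -.3429 .041 100; python3 - <<'E'
from h import *; from bench import robot
c=robot.read_camera("side"); im=c["color"][...,::-1]
cv2.imwrite("pics/s2.png",cv2.resize(im[60:180,230:390],None,fx=4.5,fy=4.5,interpolation=cv2.INTER_CUBIC))
E
```

```text
t 5.57 tcp [ 0.4162 -0.3421  0.0476] yaw 100.0 w 0.0348 F [ 0.4  0.4 -0.3] q7 1.16
[0.4151, -0.3429, 0.041, 100.0] -> [-0.02, -0.04, 0.22, 0.0]
```

View pics/s2.png

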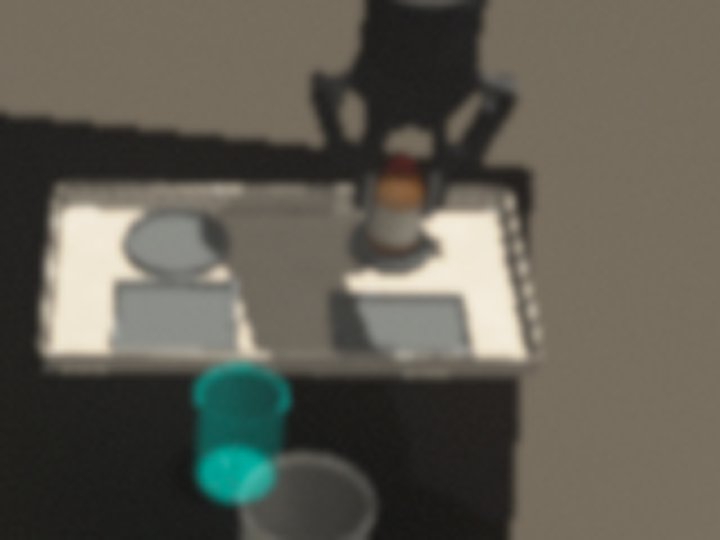

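The bottle base at crop (395,245) is centred in the small round nest at (395,250). I'm lowering the last millimetres and releasing.

Call:
drive_tool([
  [0,0,0.1,0],
  [0,0,0.2,0],
  [0,0,0.27,0],
  [0,0,0.27,0],
  [0,0,0.27,0],
])

```text
clock: 6.03
eef_pos: [0.4167, -0.3423, 0.0404]
tool_rot: [3.14, -0.0, 1.746]
contact_force: [-1.8, 2.4, 6.5]
width: 0.0348
grasp_force: 60.4
```

Call:
drive_tool([
  [0,0,0,0],
  [0,0,0,0],
  [0,0,0,0],
  [0,0,0,0],
  [0,0,-0.3,0],
  [0,0,-1,0],
  [0,0,-1.8,0],
  [0,0,-2.8,0],
  [0,0,-3.8,0],
  [0,0,-4.8,0],
  [0,0,-5,0],
], fingers=70)

```text
clock: 6.95
eef_pos: [0.4185, -0.3448, 0.1948]
tool_rot: [3.134, 0.006, 1.745]
contact_force: [1.1, -1.1, 0.2]
width: 0.0621
grasp_force: 0.0
```

```bash
python3 go.py .538 .093 .19 100 .538 .093 .045 100
```

```text
t 6.95 tcp [ 0.4185 -0.3448  0.1948] yaw 100.0 w 0.0621 F [ 1.1 -1.1  0.2] q7 1.0
[0.538, 0.093, 0.19, 100.0] -> [13.68, 6.45, 0.16, -0.01]
[0.538, 0.093, 0.045, 100.0] -> [13.68, 6.45, 4.99, -0.01]
```

Call:
drive_tool([
  [0.8,0.4,0,0],
  [2,0.95,0,0],
  [3.2,1.5,0,0],
  [4.4,2.1,0,0],
  [5.6,2.6,0,0],
  [6.8,3.2,0,0],
  [8,3.8,0,0],
  [9.2,4.35,0,0],
  [10.4,4.9,0,0],
  [11.6,5.5,0,0],
  [12.6,5.95,0,0],
  [13.4,6.3,0,0],
], fingers=20)

```text
clock: 7.95
eef_pos: [0.5323, 0.0906, 0.189]
tool_rot: [3.142, -0.001, 1.749]
contact_force: [0.7, -0.7, 0.3]
width: 0.0789
grasp_force: 0.0
```

Call:
drive_tool([
  [0.2,0.1,0,0],
  [0.25,0.15,0,0],
  [0.25,0.15,0,0],
])

```text
clock: 8.2
eef_pos: [0.5352, 0.0942, 0.1889]
tool_rot: [-3.141, 0.001, 1.746]
contact_force: [-0.3, 1.2, 0.4]
width: 0.0787
grasp_force: 0.0
```

```bash
python3 go.py .538 .093 .045 100; python3 - <<'E'
from h import *; from bench import robot
c=robot.read_camera("side"); im=c["color"][...,::-1]
cv2.imwrite("pics/s3.png",cv2.resize(im[60:240,170:390],None,fx=3.3,fy=3.3,interpolation=cv2.INTER_CUBIC))
E
```

```text
t 8.2 tcp [0.5352 0.0942 0.1889] yaw 100.0 w 0.0787 F [-0.3  1.2  0.4] q7 0.06
[0.538, 0.093, 0.045, 100.0] -> [-0.06, 0.09, 4.8, 0.0]
```

View pics/s3.png

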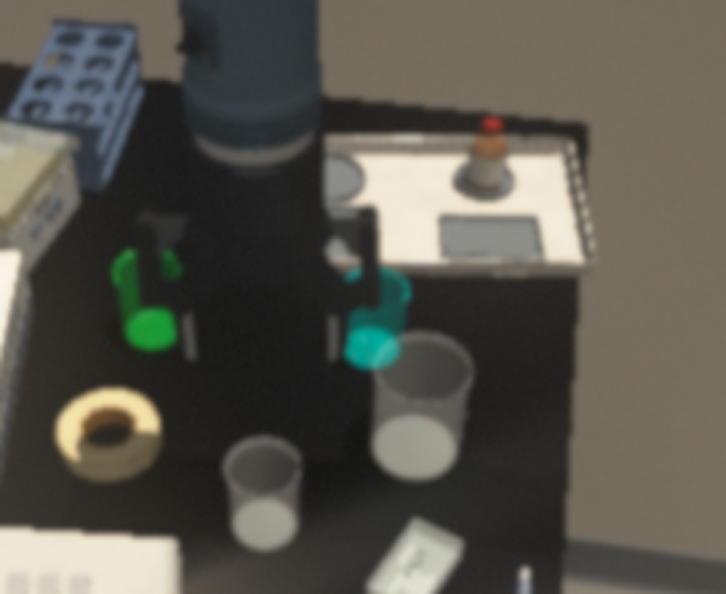

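The bottle stands in its nest at crop (488,170). The pads at (190,335) and (333,335) are centred over the small beaker at (264,490).

Call:
drive_tool([
  [-0.05,0.08,0.4,0],
  [-0.05,0.08,1.1,0],
  [-0.05,0.08,1.8,0],
  [-0.05,0.08,2.5,0],
  [-0.05,0.08,3.2,0],
  [-0.05,0.08,3.8,0],
  [-0.05,0.08,4.3,0],
  [-0.05,0.08,4.7,0],
  [-0.05,0.08,4.9,0],
  [-0.05,0.08,4.9,0],
  [-0.05,0.08,4.9,0],
])

```text
clock: 9.17
eef_pos: [0.5382, 0.0929, 0.0422]
tool_rot: [-3.142, 0.0, 1.744]
contact_force: [-0.4, -0.5, 0.8]
width: 0.0788
grasp_force: 0.0
```

Call:
drive_tool([
  [0,0,0,0],
  [0,0,0,0],
  [0,0,0,0],
  [0,0,0,0],
  [0,0,0,0],
  [0,0,0,0],
  [0,0,0,0],
], fingers=255)

```text
clock: 9.75
eef_pos: [0.539, 0.094, 0.0436]
tool_rot: [3.14, -0.001, 1.746]
contact_force: [-0.5, -1.2, 5.5]
width: 0.0516
grasp_force: 62.0
```

```bash
python3 go.py .5629 -.3169 .2 100 .5629 -.3169 .046 100
```

```text
t 9.75 tcp [0.539  0.094  0.0436] yaw 100.0 w 0.0516 F [-0.5 -1.2  5.5] q7 0.18
[0.5629, -0.3169, 0.2, 100.0] -> [-13.63, -1.6, -5.21, 0.0]
[0.5629, -0.3169, 0.046, 100.0] -> [-13.63, -1.6, -0.08, 0.0]
```

Call:
drive_tool([
  [0,0,-0.4,0],
  [0,0,-1.2,0],
  [0,0,-2.2,0],
  [0,0,-3.2,0],
  [-0.4,0,-4.1,0],
  [-1.2,-0.1,-4.5,0],
  [-2.4,-0.3,-4.6,0],
  [-3.6,-0.4,-4.6,0],
  [-4.8,-0.5,-4.6,0],
  [-6,-0.7,-4.6,0],
  [-7.2,-0.8,-4.6,0],
  [-8.4,-0.9,-4.6,0],
])

```text
clock: 10.75
eef_pos: [0.555, -0.1605, 0.181]
tool_rot: [3.141, -0.0, 1.746]
contact_force: [0.4, -0.7, -1.5]
width: 0.0512
grasp_force: 62.5
```

Call:
drive_tool([
  [-1.2,-0.2,0,0],
  [-2.4,-0.3,0,0],
  [-3.5,-0.5,0,0],
  [-4.4,-0.6,0.2,0],
  [-5,-0.7,0.7,0],
  [-5.2,-0.7,1.4,0],
  [-5.2,-0.7,2.1,0],
  [-5.2,-0.7,2.8,0],
  [-5.2,-0.7,3.5,0],
  [-5.2,-0.7,3.9,0],
  [-5.2,-0.7,4.1,0],
  [-5.2,-0.7,4.1,0],
])

```text
clock: 11.75
eef_pos: [0.5609, -0.3155, 0.056]
tool_rot: [-3.139, -0.002, 1.746]
contact_force: [-0.0, 0.1, -0.0]
width: 0.0516
grasp_force: 62.5
```

```bash
python3 go.py .5629 -.3169 .048 100; python3 - <<'E'
from h import *; from bench import robot
c=robot.read_camera("side"); im=c["color"][...,::-1]
cv2.imwrite("pics/s4.png",cv2.resize(im[60:180,230:390],None,fx=4.5,fy=4.5,interpolation=cv2.INTER_CUBIC))
E
```

```text
t 11.75 tcp [ 0.5609 -0.3155  0.056 ] yaw 100.0 w 0.0516 F [-0.   0.1 -0. ] q7 0.95
[0.5629, -0.3169, 0.048, 100.0] -> [-0.06, 0.06, 0.27, 0.01]
```

View pics/s4.png

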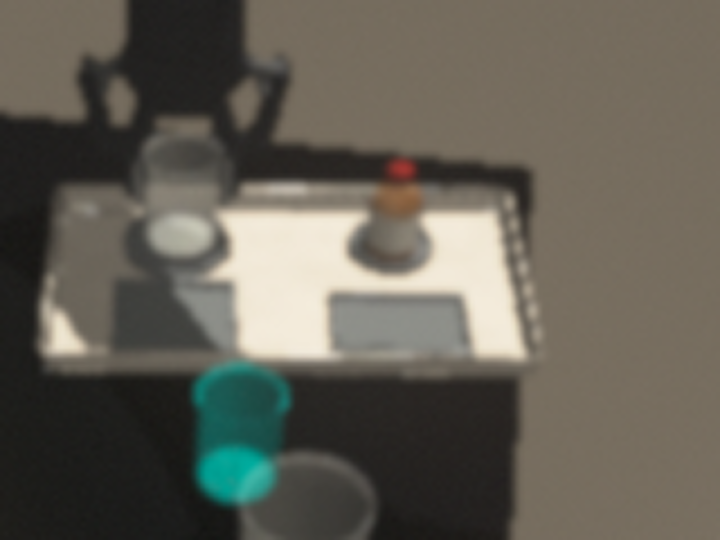

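The beaker base at crop (180,236) is over the large round nest at (177,243), still about 8 mm up. Lowering and releasing.

Call:
drive_tool([
  [-0.05,0,0.1,0],
  [-0.05,0,0.2,0],
  [-0.05,0,0.3,0],
  [-0.05,0,0.3,0],
  [-0.05,0,0.3,0],
])

```text
clock: 12.22
eef_pos: [0.5621, -0.3178, 0.0483]
tool_rot: [3.141, -0.0, 1.746]
contact_force: [-0.3, -0.0, -0.3]
width: 0.0515
grasp_force: 62.5
```

Call:
drive_tool([
  [0,0,0,0],
  [0,0,0,0],
  [0,0,0,0],
  [0,0,0,0],
  [0,0,-0.3,0],
  [0,0,-1,0],
  [0,0,-1.8,0],
  [0,0,-2.8,0],
  [0,0,-3.8,0],
  [0,0,-4.8,0],
  [0,0,-5,0],
], fingers=20)

```text
clock: 13.13
eef_pos: [0.5649, -0.3204, 0.2054]
tool_rot: [3.132, 0.006, 1.745]
contact_force: [1.2, -0.6, 0.8]
width: 0.0788
grasp_force: 0.0
```

```bash
python3 go.py .420 .240 .2 90 .42 .24 .01 90
```

```text
t 13.13 tcp [ 0.5649 -0.3204  0.2054] yaw 100.0 w 0.0788 F [ 1.2 -0.6  0.8] q7 0.87
[0.42, 0.24, 0.2, 90.0] -> [19.24, -1.52, 0.18, 1.99]
[0.42, 0.24, 0.01, 90.0] -> [19.24, -1.52, 6.51, 1.99]
```

Call:
drive_tool([
  [0.8,-0.1,0,0],
  [2,-0.2,0,0.2],
  [3.2,-0.3,0,0.4],
  [4.5,-0.4,0,0.6],
  [5.8,-0.5,0,0.8],
  [7.1,-0.6,0,1],
  [8.4,-0.7,0,1.2],
  [9.7,-0.8,0,1.4],
  [11,-0.9,0,1.6],
  [12.3,-1,0,1.8],
  [13.6,-1.1,0,2],
  [14.8,-1.2,0,2],
])

```text
clock: 14.13
eef_pos: [0.4483, 0.1152, 0.1986]
tool_rot: [3.141, -0.001, 1.571]
contact_force: [-0.4, -0.2, -0.0]
width: 0.0784
grasp_force: 0.0
```

```bash
python3 go.py .420 .240 .12 90
```

```text
t 14.13 tcp [0.4483 0.1152 0.1986] yaw 90.0 w 0.0784 F [-0.4 -0.2 -0. ] q7 -0.3
[0.42, 0.24, 0.12, 90.0] -> [4.16, -0.94, 2.62, 0.0]
```

Call:
drive_tool([
  [1,-0.2,0,0],
  [2,-0.5,0.2,0],
  [3,-0.7,0.6,0],
  [3.8,-0.9,1,0],
  [4.1,-0.95,1.5,0],
  [4.15,-0.95,2,0],
  [4.15,-0.95,2.5,0],
  [4.15,-0.95,3,0],
  [4.15,-0.95,3.2,0],
  [4.15,-0.95,3.2,0],
  [4.15,-0.95,3.2,0],
])

```text
clock: 15.05
eef_pos: [0.421, 0.2374, 0.1024]
tool_rot: [-3.142, 0.0, 1.57]
contact_force: [0.2, 0.7, 0.8]
width: 0.079
grasp_force: 0.0
```

```bash
python3 go.py .420 .240 .02 90; python3 - <<'E'
from h import *; from bench import robot
c=robot.read_camera("side"); im=c["color"][...,::-1]
cv2.imwrite("pics/s5.png",cv2.resize(im[190:340,200:370],None,fx=4,fy=4,interpolation=cv2.INTER_CUBIC))
o=np.array(robot.get_obs()["eef_pos"])
for z in(0,.01,.014): print(z,(proj(c,o+[[0.045,0,-z],[-.045,0,-z]])-[200,190])*4)
E
```

```text
t 15.05 tcp [0.421  0.2374 0.1024] yaw 90.0 w 0.079 F [0.2 0.7 0.8] q7 -0.48
[0.42, 0.24, 0.02, 90.0] -> [0.09, -0.03, 2.75, -0.0]
0 [[280.30156591 245.75234968]
 [465.32877845 275.55569449]]
0.01 [[280.00261955 256.58220374]
 [463.05831552 286.24295358]]
0.014 [[279.8847718  260.85089702]
 [462.16351809 290.45442571]]
```

View pics/s5.png

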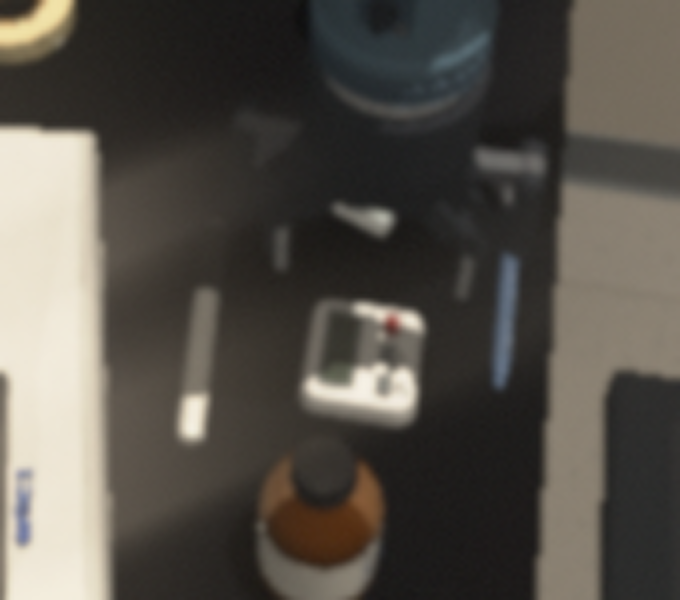

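The open fingers at crop (282,250) and (465,278) straddle the timer at (365,355), and the pen is clear. Fingertips are about 14–18 mm below the TCP, so I'll grip at TCP z ≈ 24 mm to keep them above the nest rim later.

Call:
drive_tool([
  [0.08,-0.03,0.3,0],
  [0.08,-0.03,0.9,0],
  [0.08,-0.03,1.5,0],
  [0.08,-0.03,2,0],
  [0.08,-0.03,2.4,0],
  [0.08,-0.03,2.6,0],
  [0.08,-0.03,2.6,0],
  [0.08,-0.03,2.6,0],
])

```text
clock: 15.77
eef_pos: [0.4202, 0.2403, 0.0244]
tool_rot: [3.141, -0.0, 1.571]
contact_force: [-0.0, -0.1, -0.2]
width: 0.0787
grasp_force: 0.0
```

Call:
drive_tool([
  [0,0,0,0],
  [0,0,0,0],
  [0,0,0,0],
  [0,0,0,0],
  [0,0,0,0],
  [0,0,0,0],
], fingers=255)

```text
clock: 16.27
eef_pos: [0.4208, 0.2407, 0.0259]
tool_rot: [3.14, -0.002, 1.571]
contact_force: [-2.1, -0.7, 6.9]
width: 0.0527
grasp_force: 55.5
```

```bash
python3 go.py .5479 -.2321 .18 100; python3 - <<'E'
from h import *; from bench import robot
c=robot.read_camera("side"); im=c["color"][...,::-1]
cv2.imwrite("pics/s6.png",cv2.resize(im[190:340,200:370],None,fx=4,fy=4,interpolation=cv2.INTER_CUBIC))
E
```

```text
t 16.27 tcp [0.4208 0.2407 0.0259] yaw 90.0 w 0.0527 F [-2.1 -0.7  6.9] q7 -0.42
[0.5479, -0.2321, 0.18, 100.0] -> [-15.76, 4.24, -5.14, -2.0]
```

View pics/s6.png

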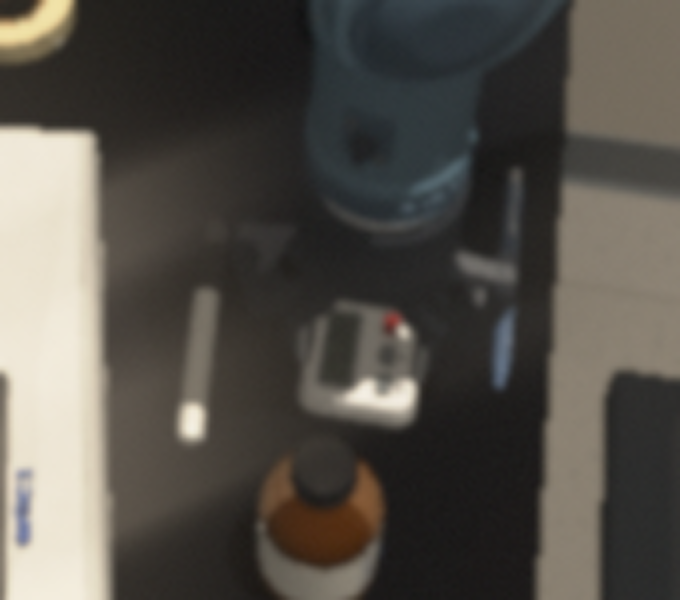

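Width reads 53 mm instead of 62, so the hold may be shallow at the tips. In the picture the pads do flank the timer, at crop (305,340) and (422,360). I'll lift slightly and check.

Call:
drive_tool([
  [0,0,0,0],
  [0,0,-0.1,0],
  [0,0,-0.3,0],
  [0,0,-0.6,0],
  [0,0,-1,0],
  [0,0,-1,0],
])

```text
clock: 16.82
eef_pos: [0.4211, 0.241, 0.0563]
tool_rot: [3.139, -0.003, 1.571]
contact_force: [-0.1, 0.4, 0.3]
width: 0.0002
grasp_force: 0.0
```

```bash
python3 go.py .5479 -.2321 .18 100; python3 - <<'E'
from h import *; from bench import robot
c=robot.read_camera("side"); im=c["color"][...,::-1]
cv2.imwrite("pics/s7.png",cv2.resize(im[220:320,240:340],None,fx=5.5,fy=5.5,interpolation=cv2.INTER_CUBIC))
E
```

```text
t 16.82 tcp [0.4211 0.241  0.0563] yaw 90.0 w 0.0002 F [-0.1  0.4  0.3] q7 -0.45
[0.5479, -0.2321, 0.18, 100.0] -> [-15.77, 4.22, -4.12, -2.0]
```

View pics/s7.png

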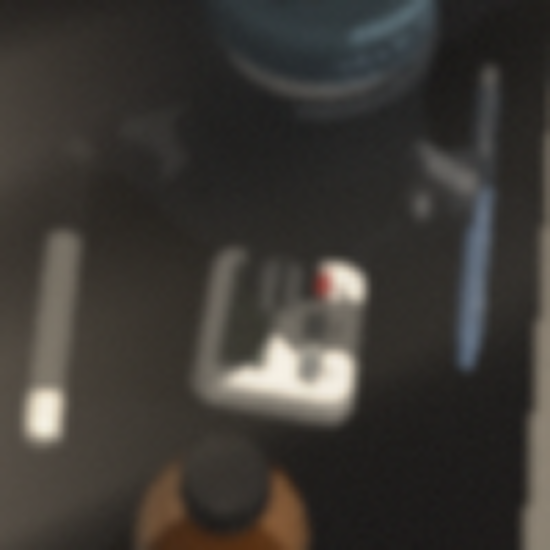

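The fingers closed above the case, and the timer is unmoved at crop (280,335). The open tips sit further back than I assumed: about 8.5 mm ahead of the TCP at 62 mm opening. I'll regrasp lower, at TCP z ≈ 16.5 mm.

Call:
drive_tool([
  [0,0,0,0],
  [0,0,0,0],
  [0,0,0,0],
  [0,0,0,0],
  [0,0,0,0],
  [0,0,0,0],
  [0,0,0,0],
  [0,0,0.3,0],
  [0,0,0.8,0],
  [0,0,1.2,0],
  [0,0,1.33,0],
  [0,0,1.33,0],
], fingers=20)

```text
clock: 17.87
eef_pos: [0.4186, 0.2391, 0.0126]
tool_rot: [-3.139, 0.002, 1.571]
contact_force: [-0.3, 0.5, -1.4]
width: 0.0786
grasp_force: 0.0
```

Call:
drive_tool([
  [0,0,0,0],
  [0,0,0,0],
  [0,0,0,0],
  [0,0,0,0],
  [0,0,0,0],
  [0,0,0,0],
], fingers=255)

```text
clock: 18.37
eef_pos: [0.4206, 0.2404, 0.0152]
tool_rot: [3.141, -0.001, 1.571]
contact_force: [-0.2, 0.2, 5.7]
width: 0.0572
grasp_force: 63.9
```

Call:
drive_tool([
  [0,0,-0.1,0],
  [0,0,-0.3,0],
  [0,0,-0.6,0],
  [0,0,-1,0],
  [0,0,-1,0],
])

```text
clock: 18.78
eef_pos: [0.4215, 0.2411, 0.0465]
tool_rot: [3.138, -0.003, 1.571]
contact_force: [1.6, 0.1, 0.9]
width: 0.0575
grasp_force: 63.2
```

```bash
python3 go.py .5479 -.2321 .18 100
```

```text
t 18.78 tcp [0.4215 0.2411 0.0465] yaw 90.0 w 0.0575 F [1.6 0.1 0.9] q7 -0.44
[0.5479, -0.2321, 0.18, 100.0] -> [-15.77, 4.21, -4.45, -2.0]
```

Call:
drive_tool([
  [0,0,-0.4,0],
  [0,0,-1.2,0],
  [-0.1,0,-2.2,0],
  [-0.6,0.1,-3.2,0],
  [-1.5,0.4,-4.1,0],
  [-2.6,0.7,-4.5,0],
  [-3.8,1,-4.5,0],
  [-5,1.3,-4.5,0],
  [-6.2,1.6,-4.5,-0.5],
  [-7.4,2,-4.5,-1],
  [-8.6,2.3,-4.5,-1.5],
  [-9.8,2.6,-4.5,-2],
])

```text
clock: 19.78
eef_pos: [0.498, -0.0555, 0.1794]
tool_rot: [3.141, -0.0, 1.748]
contact_force: [0.2, -0.1, -1.7]
width: 0.0572
grasp_force: 63.3
```

```bash
python3 go.py .5479 -.2321 .18 100 .5479 -.2321 .03 100
```

```text
t 19.78 tcp [ 0.498  -0.0555  0.1794] yaw 100.2 w 0.0572 F [ 0.2 -0.1 -1.7] q7 0.33
[0.5479, -0.2321, 0.18, 100.0] -> [-6.09, 0.6, -0.02, 0.03]
[0.5479, -0.2321, 0.03, 100.0] -> [-6.09, 0.6, 4.98, 0.03]
```

Call:
drive_tool([
  [-1.1,0.1,0,0],
  [-2.2,0.2,0,0],
  [-3.3,0.3,0,0],
  [-4.4,0.4,0,0],
  [-5.4,0.5,0,0],
  [-6,0.6,0.3,0],
  [-6.1,0.6,1,0],
  [-6.1,0.6,1.9,0],
  [-6.1,0.6,2.8,0],
  [-6.1,0.6,3.7,0],
  [-6.1,0.6,4.4,0],
  [-6.1,0.6,4.8,0],
])

```text
clock: 20.78
eef_pos: [0.5454, -0.2298, 0.0321]
tool_rot: [-3.137, -0.002, 1.746]
contact_force: [-0.6, 0.7, 0.0]
width: 0.0573
grasp_force: 63.3
```

Call:
drive_tool([
  [0,0,0,0],
  [0,0,0,0],
])

```text
clock: 20.95
eef_pos: [0.5473, -0.231, 0.0351]
tool_rot: [-3.141, -0.0, 1.746]
contact_force: [-0.2, 0.6, -0.3]
width: 0.0571
grasp_force: 63.3
```

```bash
python3 go.py .5479 -.2321 .021 100; python3 - <<'E'
from h import *; from bench import robot
c=robot.read_camera("side"); im=c["color"][...,::-1]
cv2.imwrite("pics/s8.png",cv2.resize(im[60:180,230:390],None,fx=4.5,fy=4.5,interpolation=cv2.INTER_CUBIC))
E
```

```text
t 20.95 tcp [ 0.5473 -0.231   0.0351] yaw 100.0 w 0.0571 F [-0.2  0.6 -0.3] q7 0.85
[0.5479, -0.2321, 0.021, 100.0] -> [-0.04, 0.01, 0.47, 0.0]
```

View pics/s8.png

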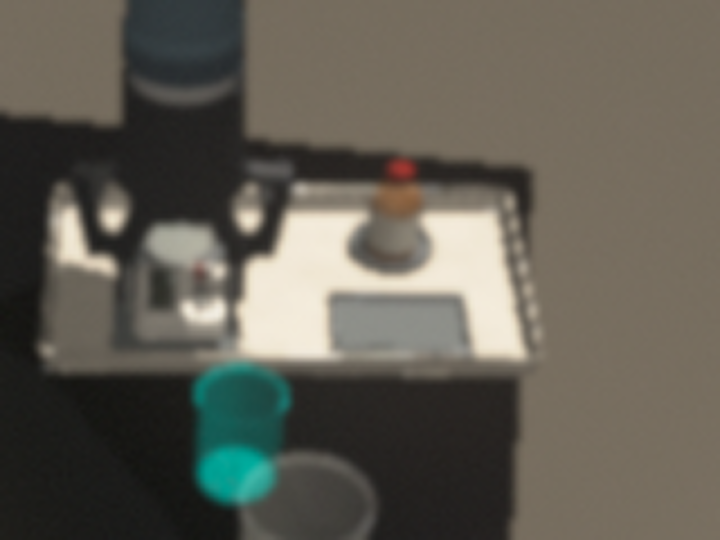

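The timer is level above the square nest at crop (180,300). Lowering, then releasing with only a partial opening.

Call:
drive_tool([
  [-0.03,0,0.15,0],
  [-0.03,0,0.35,0],
  [-0.03,0,0.5,0],
  [-0.03,0,0.5,0],
  [-0.03,0,0.5,0],
])

```text
clock: 21.42
eef_pos: [0.5475, -0.2317, 0.0201]
tool_rot: [-3.141, -0.0, 1.746]
contact_force: [-0.6, 0.0, -0.5]
width: 0.0568
grasp_force: 63.4
```

Call:
drive_tool([
  [0,0,0,0],
  [0,0,0,0],
  [0,0,0,0],
  [0,0,0,0],
  [0,0,-0.3,0],
  [0,0,-1,0],
  [0,0,-1.8,0],
  [0,0,-2.8,0],
  [0,0,-3.8,0],
  [0,0,-4.8,0],
  [0,0,-5,0],
], fingers=20)

```text
clock: 22.33
eef_pos: [0.551, -0.234, 0.1768]
tool_rot: [3.132, 0.005, 1.745]
contact_force: [1.4, -0.7, 1.2]
width: 0.0788
grasp_force: 0.0
```

```bash
python3 go.py .424 .118 .16 68
```

```text
t 22.33 tcp [ 0.551  -0.234   0.1768] yaw 100.0 w 0.0788 F [ 1.4 -0.7  1.2] q7 0.75
[0.424, 0.118, 0.16, 68.0] -> [12.29, -2.14, 0.56, 6.39]
```

Call:
drive_tool([
  [0.8,-0.1,0,0.5],
  [2,-0.3,0,1],
  [3.2,-0.5,0,1.7],
  [4.4,-0.7,0,2.4],
  [5.6,-1,0,3.1],
  [6.8,-1.2,0,3.8],
  [8,-1.4,0,4.5],
  [9.2,-1.6,0,5.2],
  [10.4,-1.8,0,5.9],
  [11.4,-2,0,6.4],
  [12.1,-2.1,0.2,6.4],
  [12.3,-2.15,0.5,6.4],
], fingers=75)

```text
clock: 23.33
eef_pos: [0.4194, 0.1247, 0.156]
tool_rot: [3.141, -0.004, 1.194]
contact_force: [-0.1, 0.3, -0.9]
width: 0.0604
grasp_force: 0.0
```

Call:
drive_tool([
  [0,0,0.4,0],
  [0,0,1,0],
  [0,0,1.6,0],
  [0,0,2,0],
  [0,0,2,0],
  [0,0,2,0],
])

```text
clock: 23.83
eef_pos: [0.4196, 0.1188, 0.0947]
tool_rot: [-3.141, 0.002, 1.185]
contact_force: [1.0, 1.2, 0.4]
width: 0.0603
grasp_force: 0.0
```

```bash
python3 go.py .424 .118 .019 68; python3 - <<'E'
from h import *; from bench import robot
c=robot.read_camera("side"); im=c["color"][...,::-1]; t=robot.read_camera("top")["color"][...,::-1]
a=cv2.resize(im[170:290,230:350],None,fx=4,fy=4,interpolation=cv2.INTER_CUBIC)
b=cv2.resize(t[152:272,330:400],(280,480),interpolation=cv2.INTER_CUBIC)
cv2.imwrite("pics/s9.png",np.hstack([a,b]))
E
```

```text
t 23.83 tcp [0.4196 0.1188 0.0947] yaw 67.9 w 0.0603 F [1.  1.2 0.4] q7 -0.6
[0.424, 0.118, 0.019, 68.0] -> [0.03, 0.15, 2.52, -0.02]
```

View pics/s9.png

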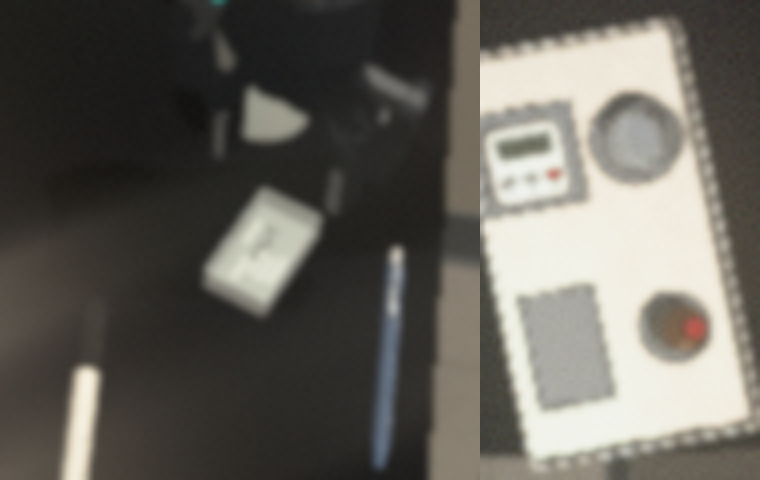

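On the right, the timer, beaker and bottle all sit inside their nests. On the left, the fingers at (220,135) and (335,190) straddle the fuse box at (262,250). I'm descending with a small shift.

Call:
drive_tool([
  [0.03,0.13,0.3,0],
  [0.03,0.13,0.9,0],
  [0.03,0.13,1.5,0],
  [0.03,0.13,2,0],
  [0.03,0.13,2.4,0],
  [0.03,0.13,2.53,0],
  [0.03,0.13,2.53,0],
  [0.03,0.13,2.53,0],
])

```text
clock: 24.6
eef_pos: [0.4249, 0.1198, 0.0202]
tool_rot: [3.141, -0.001, 1.187]
contact_force: [1.0, 0.4, 0.4]
width: 0.0604
grasp_force: 0.0
```

Call:
drive_tool([
  [0,0,0,0],
  [0,0,0,0],
  [0,0,0,0],
  [0,0,0,0],
  [0,0,0,0],
  [0,0,0,0],
], fingers=255)

```text
clock: 25.1
eef_pos: [0.4252, 0.1201, 0.0208]
tool_rot: [3.14, -0.002, 1.187]
contact_force: [-0.6, -0.1, 5.8]
width: 0.0389
grasp_force: 60.3
```

Call:
drive_tool([
  [0,0,-0.1,0],
  [0,0,-0.3,0],
  [0,0,-0.6,0],
  [0,0,-1,0],
  [0,0,-1,0],
])

```text
clock: 25.52
eef_pos: [0.4257, 0.1203, 0.0515]
tool_rot: [3.139, -0.003, 1.187]
contact_force: [1.2, 0.1, -0.8]
width: 0.0385
grasp_force: 60.6
```

```bash
python3 go.py .4001 -.2581 .17 10 .4001 -.2581 .17 190
```

```text
t 25.52 tcp [0.4257 0.1203 0.0515] yaw 68.0 w 0.0385 F [ 1.2  0.1 -0.8] q7 -0.51
[0.4001, -0.2581, 0.17, 10.0] -> [-12.01, 3.93, -3.95, 11.6]
[0.4001, -0.2581, 0.17, 190.0] -> [-12.01, 3.93, -3.95, -24.4]
```

Call:
drive_tool([
  [0,0,-0.5,0],
  [0,0,-1.5,0],
  [0,0,-2.6,0],
  [0,0,-3.7,0.5],
  [-0.3,0.1,-4.5,1.5],
  [-1.1,0.4,-4.7,2.7],
  [-2.2,0.7,-4.7,4],
  [-3.4,1.1,-4.7,5.3],
  [-4.6,1.5,-4.7,6.6],
  [-5.8,1.9,-4.7,7.9],
  [-7,2.3,-4.7,9.2],
  [-8.2,2.7,-4.7,10.5],
])

```text
clock: 26.52
eef_pos: [0.4062, -0.1403, 0.1905]
tool_rot: [-3.14, -0.002, 0.265]
contact_force: [1.2, 0.5, -0.2]
width: 0.0382
grasp_force: 60.6
```

```bash
python3 go.py .4001 -.2581 .17 10 .4001 -.2581 .04 10
```

```text
t 26.52 tcp [ 0.4062 -0.1403  0.1905] yaw 15.2 w 0.0382 F [ 1.2  0.5 -0.2] q7 -1.06
[0.4001, -0.2581, 0.17, 10.0] -> [-1.23, 3.74, 0.68, 1.04]
[0.4001, -0.2581, 0.04, 10.0] -> [-1.23, 3.74, 5.02, 1.04]
```

Call:
drive_tool([
  [-0.3,1,0,0.5],
  [-0.6,2,0,1],
  [-1,3,0,1.05],
  [-1.2,3.6,0.3,1.05],
  [-1.23,3.74,1,1.05],
  [-1.23,3.74,1.9,1.05],
  [-1.23,3.74,2.8,1.05],
  [-1.23,3.74,3.7,1.05],
  [-1.23,3.74,4.4,1.05],
  [-1.23,3.74,4.8,1.05],
  [-1.23,3.74,4.9,1.05],
  [-1.23,3.74,4.9,1.05],
])

```text
clock: 27.52
eef_pos: [0.4006, -0.2564, 0.0426]
tool_rot: [-3.141, 0.002, 0.179]
contact_force: [0.3, -0.6, -0.4]
width: 0.0387
grasp_force: 60.5
```

```bash
python3 go.py .4001 -.2581 .025 10; python3 - <<'E'
from h import *; from bench import robot
c=robot.read_camera("side"); im=c["color"][...,::-1]
cv2.imwrite("pics/s10.png",cv2.resize(im[60:180,230:390],None,fx=4.5,fy=4.5,interpolation=cv2.INTER_CUBIC))
E
```

```text
t 27.52 tcp [ 0.4006 -0.2564  0.0426] yaw 10.3 w 0.0387 F [ 0.3 -0.6 -0.4] q7 -0.44
[0.4001, -0.2581, 0.025, 10.0] -> [-0.03, 0.05, 0.59, 0.05]
```

View pics/s10.png

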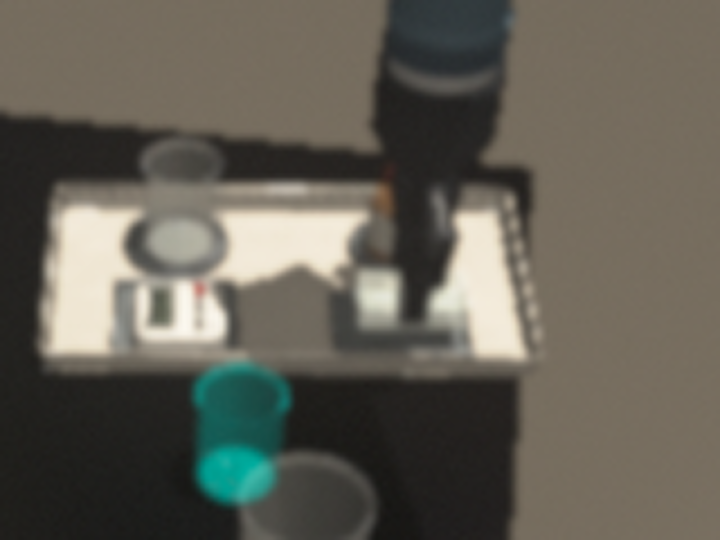

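The fuse box spans crop x 357–465 over the oblong nest's 330–470. After allowing for parallax it is about 4 mm towards the robot-side end, so I'll shift +0.12 in tool x, lower and release with a narrow opening.

Call:
drive_tool([
  [0.1,0.04,0,0],
  [0.1,0.04,0.2,0],
  [0.1,0.04,0.4,0],
  [0.1,0.04,0.58,0],
  [0.1,0.04,0.58,0],
  [0.1,0.04,0.58,0],
])

```text
clock: 28.07
eef_pos: [0.4041, -0.2572, 0.0256]
tool_rot: [-3.141, 0.001, 0.179]
contact_force: [0.4, -0.3, 0.1]
width: 0.0388
grasp_force: 60.5
```

Call:
drive_tool([
  [0,0,0,0],
  [0,0,0,0],
  [0,0,0,0],
  [0,0,0,0],
  [0,0,-0.3,0],
  [0,0,-1,0],
  [0,0,-1.8,0],
  [0,0,-2.8,0],
  [0,0,-3.8,0],
  [0,0,-4.8,0],
  [0,0,-5.4,0],
  [0,0,-5.4,0],
], fingers=95)

```text
clock: 29.07
eef_pos: [0.4072, -0.2594, 0.1924]
tool_rot: [3.139, -0.009, 0.178]
contact_force: [-0.1, -0.6, -0.0]
width: 0.0539
grasp_force: 0.0
```

Call:
drive_tool([
  [0.8,0,-0.5,0],
  [1.8,-1,-1,0],
  [2.8,-2,-1,0],
  [3.6,-3,-1,0],
  [4,-4,-1,0],
  [4,-5,-1,0],
  [4,-6,-1,0],
  [4,-7,-1,0],
  [4,-7.8,-1,0],
  [4,-8,-1,0],
  [4,-8,-1,0],
])

```text
clock: 29.98
eef_pos: [0.479, 0.0026, 0.2174]
tool_rot: [-3.141, 0.001, 0.184]
contact_force: [0.0, -0.3, -0.4]
width: 0.0536
grasp_force: 0.0
```

```bash
python3 go.py; python3 - <<'E'
from h import *; from bench import robot
c=robot.read_camera("side")["color"][...,::-1]; t=robot.read_camera("top")["color"][...,::-1]
a=cv2.resize(c[60:350,200:380],(373,600),interpolation=cv2.INTER_CUBIC)
b=cv2.resize(t[152:272,320:405],(425,600),interpolation=cv2.INTER_CUBIC)
cv2.imwrite("pics/s11.png",np.hstack([a,b]))
E
```

```text
t 29.98 tcp [0.479  0.0026 0.2174] yaw 10.6 w 0.0536 F [ 0.  -0.3 -0.4] q7 -1.37
```

View pics/s11.png

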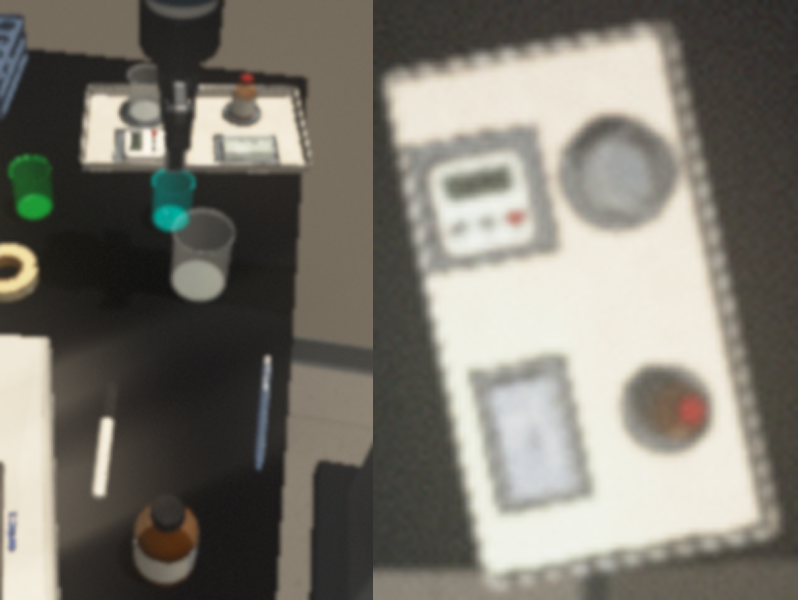

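```bash
python3 - <<'E'
from h import *; from bench import robot
t=robot.read_camera("top")
def wz(u,v):
    _,d=ray(t,(u,v)); return (t["pose"][:3,3]+d[0]*t["depth"][v,u]).round(4)
# columns across fuse: picture px -> raw: u=320+(x-373)/5, v=152+y/5
for nm,pts in(("fuse",[(512,395),(540,390),(520,440),(555,440),(528,488),(560,480)]),("timer",[(450,180),(505,170),(455,240),(520,225)])):
    for x,y in pts: print(nm,wz(round(320+(x-373)/5),round(152+y/5)))
E
```

```text
fuse [ 0.4241 -0.2457  0.0223]
fuse [ 0.4268 -0.2617  0.0204]
fuse [ 0.3965 -0.248   0.0207]
fuse [ 0.396  -0.2689  0.0239]
fuse [ 0.366  -0.2519  0.0256]
fuse [ 0.3713 -0.2723  0.018 ]
timer [ 0.5575 -0.21    0.0263]
timer [ 0.5639 -0.2461  0.0175]
timer [ 0.5206 -0.2125  0.0219]
timer [ 0.529  -0.2532  0.0215]
```

```bash
python3 -c "
from bench import robot
print(robot.sign_off())"
```

```text
the job is handed in; nothing more can be done
None
```

I handed the job in at about 30 s: the last pictures show all four kit pieces seated in their nests, with the large bottle and large beaker untouched; the first timer grasp slipped off without moving it, so I regrasped lower.

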